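# Roll a round bar into the marking jig and clamp it

## Task

Lay the closed fingers flat on top of the thick aluminium bar and roll it along the table, over the thin sill and into the slot of the marking jig, square against the fence; do not pick it up. Then lower the jig's raised hold-down arm until its rubber pad rests on the bar, and let go. Leave the other things on the table as they are.

Things in the scene. Friction and masses are not known exactly. Their poses are not given: they have to be found in the camera images.
- bar: solid bare-aluminium round bar, diameter 50 mm, 130 mm long, about 0.7 kg, lying on the table; it rolls freely with almost no resistance. Origin at its centre, on its axis (25 mm above the table). Its y axis is the bar's long axis; its x and z axes turn as it rolls.
- jig: steel marking jig fixed to the table. Origin at table height, below the axis of a bar that lies in it against the fence; x points square to the fence and towards it (the way to roll), y along the fence, z up. The bar starts at x -160 to -100 mm, y -13 to 13 mm, up to 0.12 rad out of line. The lever head (50 mm wide in x, 74 mm high) stands at y 125 to 185 mm.
- fence (a point): middle of the upper edge of the fence's face (x = 25 mm, y = 0, z = 30 mm in the jig). The fence is a dark steel bar 30 mm high, 35 mm thick and 250 mm long.
- sill (a point): middle of the sill's top, at the edge next to the slot (x = -14 mm, y = 0, z = 2.5 mm in the jig). The sill is a flat strip 2.5 mm high, 250 mm long and 31 mm wide. Between it and the fence is an open slot, 39 mm wide and 190 mm long (y -95 to 95 mm), in which the bar lies on the table itself; the sill keeps it from rolling back.
- hold_arm (a joint): angle of the hold-down arm, rad: 0 = level, its rubber pad resting on a bar in the slot; grows as it is raised (starts at 1.15 to 1.45); range -0.12 to 1.5. Stays where it is left; about 2 N at the tip moves it. Aluminium flat 16 mm wide, 10 mm thick, 150 mm long from the pivot; at 0 it points along the jig's -y. The pad is 130 mm from the pivot, its underside 12 mm below the arm's centre line.
- hold_pivot (a point): hinge axis of the hold-down arm (along the jig's x), 62 mm above the table, at x = 0, y = 150 mm in the jig; on the arm's centre line.
- hold_tip (a point): point on the arm's upper face, 145 mm out from the pivot along the arm and 5 mm above its centre line (at angle 0: at x = 0, y = 5 mm, z = 67 mm in the jig).
- oak_block: bystander: wooden sample block 90 x 60 x 35 mm high, to the +y side of the bar; origin at the middle of its underside
- tile: bystander: terracotta tile 70 x 70 x 9 mm, lying to the -y side of the bar; origin at the middle of its underside
- stone: bystander: marble sample 60 x 100 x 30 mm high, behind the fence; origin at the middle of its underside
- spool: bystander: filament spool lying flat, diameter 170 mm, 64 mm high; origin at the middle of its underside
- mug: bystander: white mug, diameter 82 mm, 95 mm high; origin at the middle of its underside
- thin_bar: bystander: thin aluminium bar standing on end, diameter 24 mm, 100 mm high; not the one to load; origin at the middle of its underside
- brush: bystander: hand brush lying on the table, at the robot's left; origin at the middle of its underside
Things that resemble listed ones, but are neither listed nor needed, are in the scene too. What is shaped like the bar but red is not meant.

How it is judged:
By the outcome, as a careful person would: the job done as asked, in the order asked, and still so for the second after the job is handed in, with the robot touching nothing.
It also fails if it takes over 61 s, if anything falls off the work surface, if the arm or the gripper's body presses on something with over 40 N, if the wrist force passes 120 N, or if a joint passes its speed limit or range.

## Robot

A 6-joint arm with a two-finger parallel gripper is mounted at the origin on the work surface. World frame = base frame: x ahead of the robot, y to its left, z up, the work surface at z = 0. Lengths are in m, angles in rad, forces in N, time in s.
With the tool pointing down it reaches from about 0.35 to 0.925 m from the base axis. Payload 6.4 kg.
Tool frame: the origin (TCP) lies midway between the tips of the shut fingers; the grasp point (between the pads) lies 19 mm behind it (pinch_z is the distance from the TCP to the grasp point, in m); z points along the fingers, y is the line along which they close (so a half turn about z gives the same grasp; the last joint's range is limited). The gripper opens to 85 mm and grips with 20 to 120 N. Pads are 22 mm wide; open, the fingers measure 114 mm over their backs; the gripper's body (76 mm by 85 mm) begins 54 mm behind the grasp point. The pads swing forward as they close: fully open they stand 13 mm farther back than shut.
Start: joints at [-0.174, 0.245, 1.558, -0, 1.339, -0.174], TCP at [0.65, 0, 0.201] pointing down, gripper open.
Joint ranges: [-3.13, 3.13], [-1.02, 2.26], [0.13, 2.54], [-0.95, 4.09], [0.21, 2.88], [-2.74, 2.74]. Speed limits (rad/s): [2.57, 2.57, 3.14, 3.14, 3.14, 3.14].

## Interface

Orientations are given as a unit quaternion [w, x, y, z].
In Python, from rig import sense, read_camera, camera_params, hand_in, boxes_of, pinch_z gives the robot as it stands. The module is installed in compiled form; this text tells all that it offers.
- The arm moves only by the tool carry_out, never from a script. Its argument "moves" is one flat list of numbers, 7 for each row, row after row: the turn, a rotation vector about the tool's x, y, z in rad, then the shift along the tool's x, y, z in cm, then the opening, from -1 (shut) to 1 (fully open). A call has 1 to 20 rows; each row shifts and turns the commanded pose from where the row before left it, along the tool's axes as they then stand; what a row does not reach is not made up. A row lasts 1/8 s, in which the tool goes at most 62.5 mm and 10.7 degrees, less where a joint would pass 70% of its speed; a pose out of reach is approached as far as the arm can. A call with a gripper value outside its range is refused whole. The fingers move at their own pace and stop on an object; "grip_force" is the grip in N (left out, the last holds). Time passes only in rows, so rows that do not move let the fingers close. It gives the time, the measured TCP pose, the force, the opening and the grip force at its end, in the units of the state.
- sense(): the state, without advancing time (a new reading comes with each control period).
- read_camera(name): name is "scene" or "side" or "wrist"; returns (picture, depth): 384x512x3 uint8, red, green, blue; 384x512 float32, m along the optical axis (not along the pixel's ray), 0 where there is no reading.
- camera_params(name): a dict with "fx", "fy", "cx", "cy" (pixels), "rvec" (rotation vector, rad) and "tvec" (3), from world to camera coordinates, as OpenCV has them; the wrist camera has in their place "mount" (4x4, takes a point from camera to tool coordinates, whose origin is the TCP and whose axes are the flange's). Camera axes: x right, y down, z forward; pixel columns grow to the right and rows downward; lengths in m; the calibration is good to about 2 mm. A picture is of the moment at which its call begins: read the wrist's pose just before it. camera_params takes no time and is no camera call.
- hand_in(): hands the job in; it is judged then, once.
Trained networks look in the newest picture that a camera, given by its name, has taken for a name from the list of things; names that differ only in an ending like _2 or _b are one class to them, and where a whole thing is asked for, a point or a joint stands for the part that bears it (a point fixed in the world has none). Each returns a list of dicts, best first, with "confidence" (0 to 1); they miss things now and then, are a little off and sometimes report something else, mostly with a low value. They report only what shows in the picture. A call takes as long as a camera call. They do not tell look-alikes from the thing itself.
- boxes_of(camera, thing): "position" ([x, y, z] in m, in world coordinates, good to about 4 mm: the middle of the surface that is visible of it).
The state is a dict: "time": time; "qpos": joint angles; "qvel": joint speeds; "tau": joint torques, N m; "position": TCP position; "tool_rot": TCP orientation; "wrist_force": force on the tool from outside, world axes, zero at the start; "ft_torque": the same for the moment, N m; "finger_gap": finger opening in m; "grasp_force": force on a finger pad.
Only numpy, scipy, OpenCV 4.12 (cv2) and the standard library are available. Lean on these libraries where they do the work, as an engineer would, in place of code of your own. Each camera call takes 0.05 s, during which the arm holds its last target. There are 200 camera calls.

## Working session

There is one attempt and no reset: what is moved stays moved. The work goes in short steps, Python scripts to look and compute and a tool call to move; the robot and the scene stay as the last step left them, time stands still between calls to the robot, and variables do not carry over. Pictures are saved under pics/ and viewed, at most 10 in all, crops included, and the job is handed in when it is done.

Besides the shell and the picture viewer there is one more tool, called after "Emit:" by a JSON object that holds its "api" and its "payload". carry_out: Moves the arm, as the interface text tells. Its arguments: {"type":"object","properties":{"moves":{"type":"array","items":{"type":"number"}},"grip_force":{"type":"number"}},"required":["moves"]}

```bash
mkdir -p pics; cat > h.py <<'E'
import numpy as np, cv2
from rig import *
def cam(n):
    p=camera_params(n); K=np.array([[p['fx'],0,p['cx']],[0,p['fy'],p['cy']],[0,0,1.]])
    R=cv2.Rodrigues(np.array(p['rvec'],float))[0]; return K,R,np.array(p['tvec'],float).ravel()
def world(n,depth):
    K,R,t=cam(n); v,u=np.mgrid[:384,:512]
    P=np.stack([(u-K[0,2])/K[0,0]*depth,(v-K[1,2])/K[1,1]*depth,depth],-1)
    return (P-t)@R
def proj(n,X):
    K,R,t=cam(n); c=R@np.asarray(X,float)+t; q=K@c; return q[:2]/q[2]
E
python3 - <<'E'
from h import *
s=sense(); print(s['time'],s['position'],s['tool_rot'],s['wrist_force'])
for n in('scene','side'):
    p,d=read_camera(n); np.save(n+'_d.npy',d); cv2.imwrite(n+'.png',p[...,::-1])
    cv2.imwrite(f'pics/{n}0.png',cv2.resize(p[...,::-1],(800,600)))
    for th in('bar','jig','fence','hold_arm','oak_block','tile','thin_bar'):
        for b in boxes_of(n,th)[:3]:
            print(n,th,np.round(b['position'],3),round(b['confidence'],2),np.round(proj(n,b['position'])))
E
```

```text
0.0 [6.49371514e-01 1.36450893e-04 1.99754088e-01] [-8.08795551e-04  7.07092386e-01  7.07120481e-01 -5.73197039e-04] [-0.95194868 -0.3214167  -0.1073943 ]
scene bar [ 0.699 -0.296  0.043] 0.9 [145. 220.]
scene bar [ 0.297 -0.178  0.041] 0.64 [230. 148.]
scene bar [ 0.481 -0.13   0.04 ] 0.56 [225. 182.]
scene jig [ 0.589 -0.02   0.019] 0.58 [249. 217.]
scene fence [ 0.59  -0.021  0.019] 0.84 [249. 217.]
scene fence [ 0.525 -0.265  0.008] 0.37 [182. 192.]
scene hold_arm [0.544 0.045 0.151] 0.55 [275. 176.]
scene oak_block [0.416 0.021 0.03 ] 0.77 [277. 180.]
scene oak_block [ 0.587 -0.021  0.019] 0.38 [249. 216.]
scene tile [ 0.523 -0.267  0.009] 0.9 [181. 191.]
scene thin_bar [ 0.639 -0.422  0.057] 0.5 [115. 195.]
scene thin_bar [ 0.526 -0.264  0.009] 0.15 [182. 192.]
side bar [ 0.448 -0.112  0.046] 0.92 [282. 194.]
side bar [ 0.669 -0.288  0.044] 0.85 [255. 145.]
side bar [ 0.313 -0.141  0.04 ] 0.63 [320. 205.]
side jig [0.553 0.026 0.013] 0.65 [236. 214.]
side fence [0.549 0.029 0.01 ] 0.71 [237. 215.]
side hold_arm [0.529 0.051 0.139] 0.64 [237. 196.]
side oak_block [0.394 0.03  0.036] 0.87 [275. 229.]
side tile [ 0.521 -0.268  0.013] 0.82 [285. 168.]
side thin_bar [0.548 0.022 0.008] 0.61 [238. 215.]
```

View pics/scene0.png

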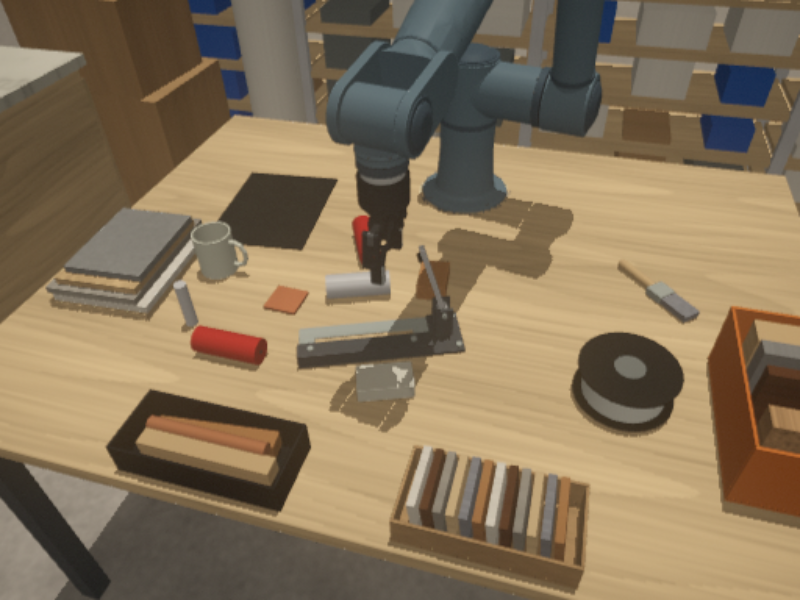

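View pics/side0.png

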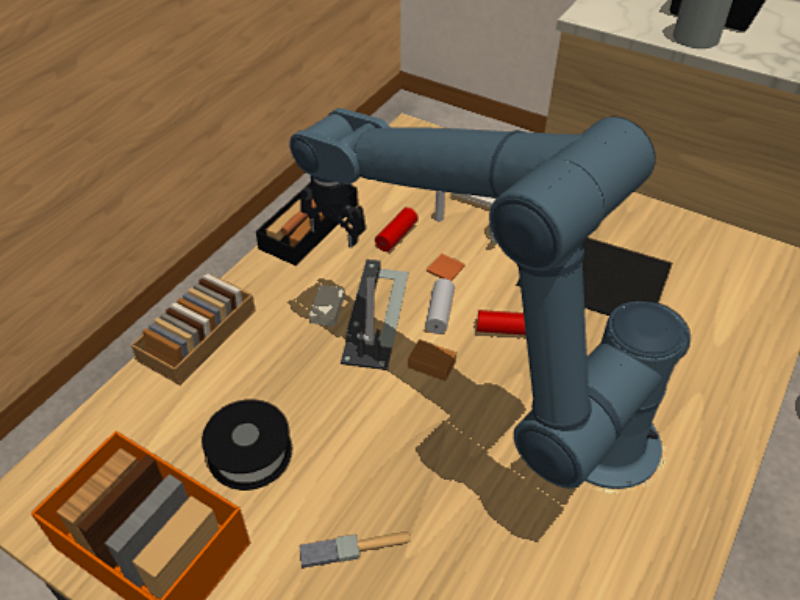

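The pictures show the bare-aluminium bar at scene (357,286) / side (440,305). Things that could be mistaken for it are the red bars at scene (228,345) and (363,235) and the thin standing bar at (185,303). I choose the bare one. The jig is at about (380,340), with its arm raised at (435,285).

```bash
cat >> h.py <<'E'
def cloud(n,p=None,d=None):
    if p is None: p,d=read_camera(n)
    W=world(n,d); m=d>0; return W[m],p[m].astype(int)
def rect(P):
    c,s,a=cv2.minAreaRect((P[:,:2]*1000).astype(np.float32)); return np.round(c,1),np.round(s,1),round(a,2)
E
python3 - <<'E'
from h import *
Ws=[]
for n in('scene','side'):
    p=cv2.imread(n+'.png')[...,::-1]; W,C=cloud(n,p,np.load(n+'_d.npy')); 
    roi=(W[:,0]>.38)&(W[:,0]<.72)&(W[:,1]>-.26)&(W[:,1]<.16)
    W,C=W[roi],C[roi]; 
    tab=(abs(W[:,2])<.006); print(n,'table z',np.median(W[tab,2]))
    dark=C.max(1)<90
    f=dark&(abs(W[:,2]-.03)<.004)&(W[:,0]>.48); print('fence top',f.sum(),rect(W[f]))
    print('pct',np.percentile(W[f],[2,50,98],axis=0).round(3).tolist())
    gray=(C.max(1)-C.min(1)<25)&(C.min(1)>90)
    b=gray&(W[:,2]>.03)&(W[:,2]<.058)&(W[:,0]<.56)&(W[:,1]<0); print('bar',b.sum(),rect(W[b]),W[b,2].max())
    g=gray&(abs(W[:,2]-.0025)<.006)&(W[:,0]>.46)&(W[:,0]<.62); print('sill',g.sum(),rect(W[g]))
    h=(W[:,2]>.07)&(W[:,0]>.45)&(W[:,0]<.62)&(W[:,1]>0); print('arm',h.sum(),np.percentile(W[h],[2,50,98],axis=0).round(3).tolist())
p=read_camera('wrist')[0]; cv2.imwrite('pics/w0.png',p[...,::-1])
p=cv2.imread('scene.png')[140:260,170:330]; cv2.imwrite('pics/crop.png',cv2.resize(p,(800,600),interpolation=cv2.INTER_CUBIC))
E
```

```text
scene table z -0.0009555779978791075
fence top 449 (array([623. , -29.2]), array([ 72. , 285.4]), 39.04)
pct [[0.544, -0.14, 0.026], [0.605, -0.006, 0.029], [0.674, 0.076, 0.032]]
bar 347 (array([ 466.7, -125.4]), array([ 36.6, 126.8]), 20.92) 0.05133132376245799
sill 409 (array([565.8, -48.7]), array([ 77.9, 307.9]), 18.92)
arm 2883 [[0.46, 0.002, 0.088], [0.545, 0.051, 0.54], [0.615, 0.082, 0.58]]
side table z -0.001162469895629561
fence top 298 (array([588.1, -87.3]), array([215.4, 351.4]), 3.83)
pct [[0.504, -0.236, 0.026], [0.615, -0.025, 0.029], [0.69, 0.07, 0.034]]
bar 358 (array([ 457.5, -125.4]), array([ 46.8, 140.1]), 22.14) 0.05583783818093037
sill 261 (array([572.7, -47.5]), array([ 87.3, 300.7]), 18.32)
arm 2124 [[0.454, 0.004, 0.078], [0.54, 0.065, 0.522], [0.618, 0.084, 0.59]]
```

View pics/crop.png

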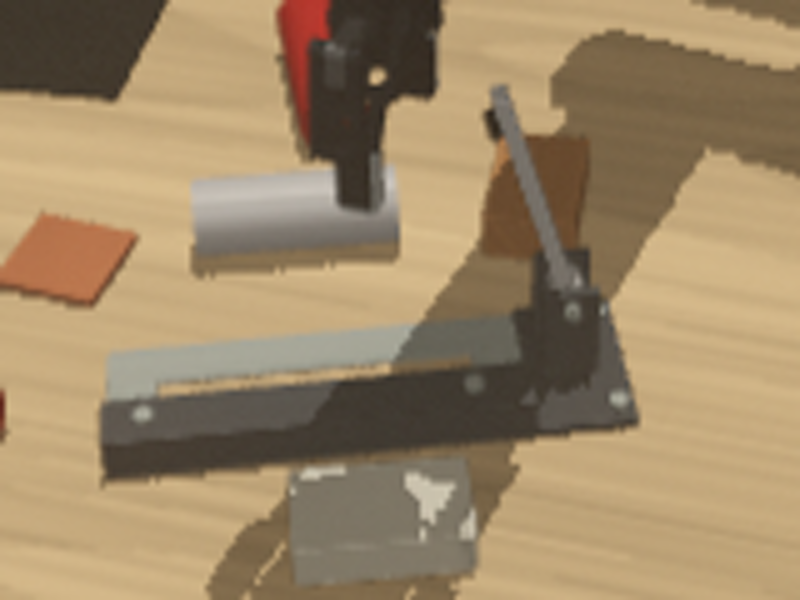

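View pics/w0.png

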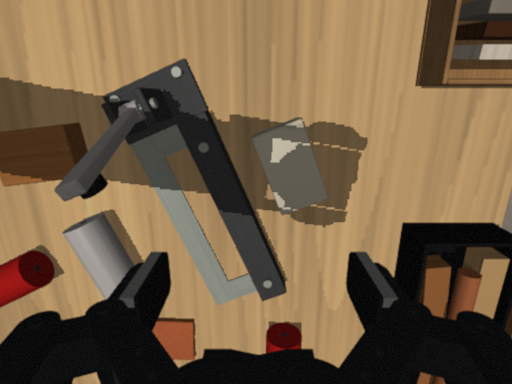

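The crop confirms the bare-aluminium bar, at crop (295,220). The wrist view shows the jig from above, with the fence running from (190,130) to (270,295) and the bar at (97,250). I'll fit from the wrist depth.

```bash
cat >> h.py <<'E'
from scipy.spatial.transform import Rotation as Ro
def wcloud():
    s=sense(); p,d=read_camera('wrist'); c=camera_params('wrist'); M=np.array(c['mount']).reshape(4,4)
    v,u=np.mgrid[:384,:512]; P=np.stack([(u-c['cx'])/c['fx']*d,(v-c['cy'])/c['fy']*d,d],-1)
    q=s['tool_rot']; R=Ro.from_quat([q[1],q[2],q[3],q[0]]).as_matrix()
    W=(P@M[:3,:3].T+M[:3,3])@R.T+np.array(s['position']); W[d==0]=np.nan; return W,p.astype(int),d
def comp(mask,seed=None):
    n,L,S,_=cv2.connectedComponentsWithStats(mask.astype(np.uint8)); k=1+np.argmax(S[1:,4]); return L==k
E
python3 - <<'E'
from h import *
W,p,d=wcloud(); np.savez('w0.npz',W=W,p=p)
z=W[...,2]; print('table',np.nanmedian(z[abs(z)<.01]))
v,u=np.mgrid[:384,:512]
top=(u<300)&(u>140)&(v>60)&(v<305)&(abs(z-.03)<.0045)&(p.max(-1)<120)
m=comp(top); print('fence',m.sum(),rect(W[m]),np.nanmedian(z[m]))
sill=(p.max(-1)-p.min(-1)<40)&(p.min(-1)>60)&(abs(z-.0025)<.006)&(u>120)&(u<262)&(v>130)&(v<305); m=comp(sill); print('sill',m.sum(),rect(W[m]),np.nanmedian(z[m]))
bar=(u<150)&(v>200)&(v<310)&(p.max(-1)-p.min(-1)<30)&(z>.02)&(z<.06); m=comp(bar); print('bar',m.sum(),rect(W[m]),np.nanmax(z[m]))
# bar axis: fit circle axis by top ridge
from scipy.optimize import least_squares
def fit(P):
    f=lambda x:np.hypot((P[:,0]-x[0])*np.cos(x[1])+(P[:,1]-x[3])*0+ (P[:,1]+.12)*np.sin(x[1]),P[:,2]-.025-x[2])-.025
    r=least_squares(lambda x:f([x[0],x[1],x[2],0]),[.46,.35,0],loss='soft_l1',f_scale=.001); return r.x,np.abs(r.fun).mean(),
print('wrist fit',fit(W[m]))
for n in('scene','side'):
    pp=cv2.imread(n+'.png')[...,::-1].astype(int); w=world(n,np.load(n+'_d.npy')); zz=w[...,2]
    b=(pp.max(-1)-pp.min(-1)<30)&(zz>.01)&(zz<.056)&(w[...,0]>.40)&(w[...,0]<.53)&(w[...,1]<-.03)&(w[...,1]>-.22); b=comp(b); P=w[b]; x=fit(P); 
    a=np.array([-np.sin(x[0][1]),np.cos(x[0][1])]); t=(P[:,:2]-[x[0][0],-.12])@a; print(n,b.sum(),x,'ends',[tuple(np.round(np.array([x[0][0],-.12])+a*k,4)) for k in(t.min(),t.max())])
E
```

```text
table -0.00020496690148222307
fence 5690 (array([625.8, -58.5]), array([ 35.4, 249.7]), 22.52) 0.029659753773159075
sill 5184 (array([572.7, -81.9]), array([ 65. , 251.1]), 22.88) 0.002085721227217327
bar 3033 (array([ 458.1, -112.3]), array([46.5, 98.4]), 23.14) 0.05129743248559751
wrist fit (array([ 0.45675408,  0.37307803, -0.00063748]), np.float64(0.0009151004453980737))
scene 519 (array([ 0.45448023,  0.37744034, -0.00126198]), np.float64(0.001504320089649639)) ends [(np.float64(0.4815), np.float64(-0.1882)), (np.float64(0.4341), np.float64(-0.0687))]
side 426 (array([ 0.4559089 ,  0.36919291, -0.00188248]), np.float64(0.0034431245932801382)) ends [(np.float64(0.4832), np.float64(-0.1904)), (np.float64(0.4325), np.float64(-0.0596))]
```

Emit:
{"api": "carry_out", "payload": {"moves": [0,0,0.168,0,0,0,-1,0,0,0.168,0,0,0,-1,0,0,0.168,0,0,0,-1,0,0,0.168,0,0,0,-1,0,0,0.168,0,0,0,-1,0,0,0.168,0,0,0,-1,0,0,0.168,0,0,0,-1,0,0,0,-4.67,0.87,0,-1,0,0,0,-4.67,0.87,0,-1,0,0,0,-4.67,0.87,0,-1,0,0,0,-4.67,0.87,0,-1,0,0,0,-4.67,0.87,0,-1,0,0,0,0,0,0,-1,0,0,0,0,0,0,-1], "grip_force": 40}}

```text
time: 2.65
position: [0.4517, -0.13, 0.2013]
tool_rot: [0.0, 0.981, 0.196, 0.0]
wrist_force: [1.0, 0.2, -0.4]
finger_gap: 0.0001
grasp_force: 0.0
```

```bash
cat >> h.py <<'E'
TH=np.deg2rad(22.6); O=np.array([.5866,-.0748]); RJ=np.array([[np.cos(TH),np.sin(TH)],[-np.sin(TH),np.cos(TH)]])
def J(P): P=np.atleast_2d(np.asarray(P,float)); return np.c_[(P[:,:2]-O)@RJ.T,P[:,2:]]*1000
def state():
    s=sense(); q=s['tool_rot']; R=Ro.from_quat([q[1],q[2],q[3],q[0]]).as_matrix()
    print('t',round(s['time'],2),'tcp jig mm',J(s['position']).round(1)[0],'yaw',np.rad2deg(np.arctan2(R[1,0],R[0,0])).round(2),'z',R[:,2].round(3),'F',np.round(s['wrist_force'],1),'q',np.round(s['qpos'],2)); return s
E
python3 - <<'E'
from h import *
state()
W,p,d=wcloud(); cv2.imwrite('pics/w1.png',p.astype(np.uint8)[...,::-1]); P=W.reshape(-1,3); c=p.reshape(-1,3); ok=~np.isnan(P[:,0]); P,c=J(P[ok]),c[ok]
b=(P[:,2]>48)&(P[:,2]<54)&(P[:,0]<-60)&(abs(P[:,1])<100); print('ridge',b.sum(),np.percentile(P[b],[1,50,99],axis=0).round(1).tolist())
f=(abs(P[:,2]-30)<4)&(P[:,0]>0)&(P[:,0]<70)&(abs(P[:,1])<140)&(c.max(1)<120); print('fence',f.sum(),np.percentile(P[f],[2,50,98],axis=0).round(1).tolist())
M=np.array(camera_params('wrist')['mount']).reshape(4,4); print(M.round(3))
E
```

```text
t 2.65 tcp jig mm [-145.8    0.9  201.3] yaw 22.61 z [ 0.001 -0.    -1.   ] F [ 1.   0.2 -0.4] q [-0.52 -0.19  2.    0.    1.33  0.65]
ridge 2020 [[-244.5, -66.1, 48.0], [-138.3, 4.1, 49.1], [-126.7, 60.3, 51.0]]
fence 318 [[12.9, -119.5, 26.1], [24.5, 6.2, 28.1], [25.0, 136.8, 33.2]]
[[-0.    -0.952 -0.307  0.08 ]
 [ 1.    -0.     0.     0.001]
 [-0.    -0.307  0.952 -0.173]
 [ 0.     0.     0.     1.   ]]
```

View pics/w1.png

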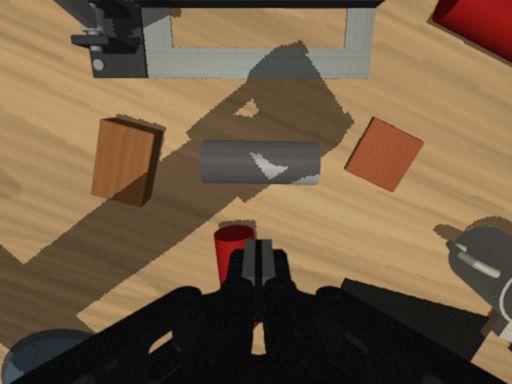

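The wrist picture shows the bar level at (260,162), the slot at (260,28), and the closed fingertips at (258,260). It agrees with the fit: bar at jig x -138, fence face at +25. Next I'll descend.

Emit:
{"api": "carry_out", "payload": {"moves": [0,0,0,-0.1,-0.1,4.5,-1,0,0,0,0,0,4.5,-1,0,0,0,0,0,4.0,-1,0,0,0,0,0,1.5,-1,0,0,0,0,0,0.45,-1,0,0,0,0,0,0,-1,0,0,0,0,0,0.1,-1,0,0,0,0,0,0.1,-1,0,0,0,0,0,0,-1]}}

```text
time: 3.82
position: [0.4501, -0.1296, 0.0498]
tool_rot: [0.0, 0.981, 0.196, 0.0]
wrist_force: [-0.0, -0.0, 0.9]
finger_gap: -0.0002
grasp_force: 0.0
```

```bash
python3 -c "
from h import *
state()"
```

```text
t 3.83 tcp jig mm [-147.1    1.9   49.8] yaw 22.62 z [ 0.001 -0.    -1.   ] F [-0.  -0.   0.9] q [-0.52  0.02  2.11  0.    1.01  0.65]
```

Emit:
{"api": "carry_out", "payload": {"moves": [0,0,0,0,0,0.1,-1,0,0,0,0,0,0,-1]}}

```text
time: 4.08
position: [0.4498, -0.1294, 0.0483]
tool_rot: [-0.0, 0.981, 0.196, -0.0]
wrist_force: [-0.9, -0.5, -0.4]
finger_gap: -0.0002
grasp_force: 0.0
```

Emit:
{"api": "carry_out", "payload": {"moves": [0,0,0,0,0,-0.4,-1,0,0,0,0.5,0,0,-1,0,0,0,0,0,0.25,-1,0,0,0,0,0,0.1,-1,0,0,0,0,0,0,-1]}}

```text
time: 4.7
position: [0.4543, -0.1274, 0.0486]
tool_rot: [-0.0, 0.981, 0.196, -0.0]
wrist_force: [-0.3, -0.7, 0.4]
finger_gap: -0.0001
grasp_force: 0.0
```

```bash
python3 -c "
from h import *
state()
W,p,d=wcloud(); cv2.imwrite('pics/w2.png',p.astype(np.uint8)[...,::-1])"
```

```text
t 4.7 tcp jig mm [-142.4    2.3   48.6] yaw 22.62 z [-0.001  0.    -1.   ] F [-0.3 -0.7  0.4] q [-0.51  0.03  2.1  -0.    1.01  0.66]
```

View pics/w2.png

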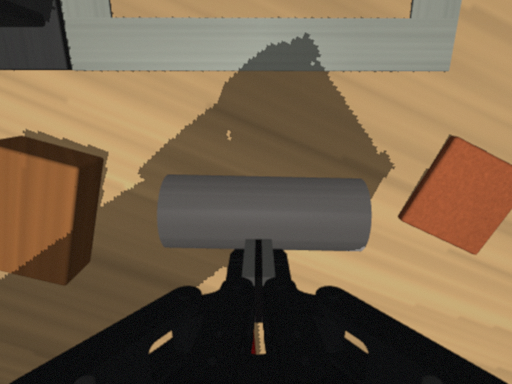

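The bar is at (265,212). The fingertips at (258,245) only reach its rear edge, so I'll re-measure the ridge.

```bash
cat >> h.py <<'E'
def bar(lo=-200,hi=20):
    W,p,d=wcloud(); P=W.reshape(-1,3); P=J(P[~np.isnan(P[:,0])])
    m=(P[:,2]>15)&(P[:,2]<56)&(P[:,0]>lo)&(P[:,0]<hi)&(abs(P[:,1])<62)&(abs(P[:,1]-2)>16); Q=P[m]
    from scipy.optimize import least_squares
    g=lambda x:np.hypot(Q[:,0]-x[0]+x[1]*Q[:,1],Q[:,2]-x[2])-25
    r=least_squares(g,[np.median(Q[:,0]),0,25],loss='soft_l1',f_scale=1.)
    print('bar x,yaw,zc',r.x.round(3),'res',np.abs(r.fun).mean().round(2),len(Q))
    n=(P[:,2]>35)&(P[:,2]<54)&(abs(P[:,0]-r.x[0])<12)&(abs(P[:,1])<85); print(' yends',np.percentile(P[n,1],[1,99]).round(1))
E
python3 -c "
from h import *
bar(-165,-100)"
```

```text
bar x,yaw,zc [-1.37916e+02 -2.20000e-02  2.46270e+01] res 0.41 10824
 yends [-66.3  61.2]
```

Emit:
{"api": "carry_out", "payload": {"moves": [0,0,0,0.2,0.2,0,-1,0,0,0,0,0.2,0.1,-1,0,0,0,0,0,0,-1]}}

```text
time: 5.18
position: [0.458, -0.1306, 0.0478]
tool_rot: [-0.0, 0.981, 0.196, -0.0]
wrist_force: [-0.3, 0.1, 0.4]
finger_gap: -0.0002
grasp_force: 0.0
```

```bash
python3 -c "
from h import *
state()"
```

```text
t 5.17 tcp jig mm [-140.2   -2.    47.8] yaw 22.61 z [-0.  0. -1.] F [-0.3  0.1  0.4] q [-0.52  0.04  2.09 -0.    1.01  0.66]
```

Emit:
{"api": "carry_out", "payload": {"moves": [0,0,0,0,0,0.1,-1,0,0,0,0,0,0,-1]}}

```text
time: 5.42
position: [0.4578, -0.1304, 0.0468]
tool_rot: [-0.0, 0.981, 0.196, -0.0]
wrist_force: [-0.2, -0.4, -0.1]
finger_gap: -0.0001
grasp_force: 0.0
```

```bash
python3 -c "
from h import *
state();bar(-165,-100)"
```

```text
t 5.42 tcp jig mm [-140.3   -1.8   46.8] yaw 22.62 z [-0.  0. -1.] F [-0.2 -0.4 -0.1] q [-0.52  0.04  2.09  0.    1.    0.66]
bar x,yaw,zc [-1.37929e+02 -2.20000e-02  2.46040e+01] res 0.41 10923
 yends [-66.2  61.3]
```

```bash
python3 - <<'E'
from h import *
W,p,d=wcloud(); P=J(W.reshape(-1,3)); v,u=np.divmod(np.arange(384*512),512)
for r in range(225,262,4):
    k=r*512+250; k2=r*512+267; print(r,P[k].round(1),p.reshape(-1,3)[k],P[k2].round(1))
q,d=read_camera('side'); x,y=proj('side',[.458,-.13,.05]).astype(int)
cv2.imwrite('pics/s3.png',cv2.resize(q[y-45:y+45,x-60:x+60,::-1],(800,600),interpolation=cv2.INTER_CUBIC)); print(x,y)
E
```

```text
225 [-133.8    2.    49.9] [98 94 91] [-134.1   -8.2   49.3]
229 [-136.6    2.1   49.5] [91 88 87] [-136.8   -8.2   49.2]
233 [-139.1    2.1   49.8] [89 87 83] [-139.    -8.2   50. ]
237 [-142.3    2.1   48.8] [90 87 84] [-142.1   -8.3   49.3]
241 [-127.4    1.1   84.2] [55 55 52] [-127.5   -7.2   84. ]
245 [-127.6    1.    88. ] [56 57 54] [-127.9   -7.1   87.4]
249 [-127.3    0.9   92.6] [59 58 58] [-127.6   -7.    92. ]
253 [-128.     0.9   95.1] [57 57 55] [-127.6   -6.9   95.8]
257 [-127.4    0.7   99.9] [58 58 56] [-127.8   -6.8   99. ]
261 [-127.5    0.7  103. ] [55 57 55] [-127.9   -6.7  102.4]
282 189
```

View pics/s3.png

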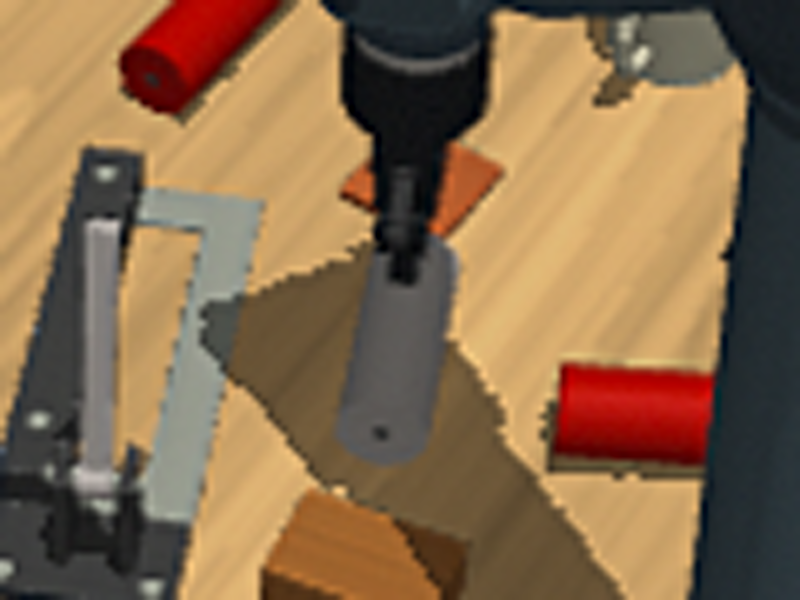

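The side crop shows the black tip ending at about (405,280), over the bar. I'll measure the fingertip's lowest height from the depth clouds.

```bash
python3 - <<'E'
from h import *
for n in('scene','side'):
    p,d=read_camera(n); W=world(n,d); P=J(W.reshape(-1,3)); m=(abs(P[:,0]+140)<22)&(abs(P[:,1]+2)<40)&(P[:,2]>53)&(P[:,2]<130); Q=P[m]; C=p.reshape(-1,3)[m]
    for lo in range(53,125,8):
        k=(Q[:,2]>=lo)&(Q[:,2]<lo+8)
        if k.sum(): print(n,lo,k.sum(),np.c_[Q[k].min(0),Q[k].max(0)].round(0).tolist(),C[k].mean(0).round())
    for z in(.047,.05,.06,.08): print(z,proj(n,[.4578,-.1304,z]).round(1))
    if n=='scene': x,y=proj(n,[.458,-.13,.06]).astype(int); cv2.imwrite('pics/s4.png',cv2.resize(p[y-30:y+30,x-40:x+40,::-1],(800,600),interpolation=cv2.INTER_CUBIC)); print('origin',x-40,y-30)
E
```

```text
scene 77 9 [[-133.0, -126.0], [-5.0, 11.0], [77.0, 84.0]] [119. 103.  81.]
scene 85 19 [[-136.0, -124.0], [-14.0, 11.0], [85.0, 92.0]] [85. 76. 63.]
scene 93 18 [[-137.0, -127.0], [-13.0, 12.0], [94.0, 101.0]] [80. 72. 61.]
scene 101 22 [[-138.0, -126.0], [-13.0, 12.0], [101.0, 109.0]] [75. 66. 56.]
scene 109 18 [[-148.0, -125.0], [-18.0, 13.0], [109.0, 116.0]] [83. 71. 59.]
scene 117 32 [[-138.0, -124.0], [-30.0, 28.0], [117.0, 125.0]] [70. 54. 42.]
0.047 [227.7 176.1]
0.05 [227.6 175.4]
0.06 [227.4 172.9]
0.08 [226.9 167.9]
origin 187 142
side 53 2 [[-138.0, -132.0], [-1.0, 7.0], [53.0, 55.0]] [92. 90. 87.]
side 61 1 [[-138.0, -138.0], [-1.0, -1.0], [68.0, 68.0]] [37. 38. 36.]
side 69 1 [[-145.0, -145.0], [6.0, 6.0], [77.0, 77.0]] [64. 63. 61.]
side 77 6 [[-149.0, -131.0], [1.0, 13.0], [78.0, 84.0]] [52. 52. 50.]
side 85 11 [[-149.0, -130.0], [2.0, 15.0], [87.0, 93.0]] [37. 38. 38.]
side 93 5 [[-146.0, -135.0], [11.0, 19.0], [95.0, 100.0]] [26. 26. 27.]
side 101 3 [[-145.0, -138.0], [14.0, 15.0], [104.0, 106.0]] [20. 21. 22.]
side 109 1 [[-135.0, -135.0], [21.0, 21.0], [110.0, 110.0]] [12. 15. 17.]
side 117 4 [[-151.0, -133.0], [12.0, 32.0], [121.0, 124.0]] [48. 35. 30.]
0.047 [282.5 190. ]
0.05 [282.5 189.5]
0.06 [282.6 187.5]
0.08 [282.8 183.6]
```

View pics/s4.png

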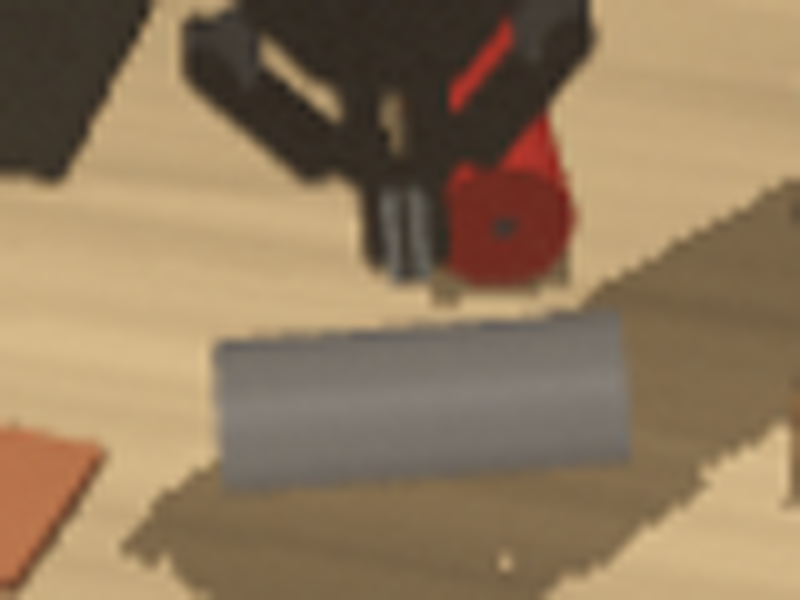

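The scene crop shows the tip ending at about (405,280), well above the bar top at about (400,330). The tips really end about 32 mm short of the reported TCP. I'll use the measured offset: the tip is 22 mm wide in x and centred 1.5 mm ahead of the TCP.

Emit:
{"api": "carry_out", "payload": {"moves": [0,0,0,-0.4,-0.05,0.5,-1,0,0,0,-0.3,0,1.0,-1,0,0,0,0,0,0.8,-1,0,0,0,0,0,0.3,-1,0,0,0,0,0,0,-1]}}

```text
time: 6.3
position: [0.4511, -0.1325, 0.0205]
tool_rot: [-0.0, 0.981, 0.196, -0.0]
wrist_force: [0.4, 0.4, 0.5]
finger_gap: 0.0001
grasp_force: 0.0
```

```bash
python3 -c "
from h import *
print(pinch_z);state();bar(-165,-100)"
```

```text
0.0187
t 6.3 tcp jig mm [-147.3   -1.2   20.5] yaw 22.62 z [-0.001  0.    -1.   ] F [0.4 0.4 0.5] q [-0.53  0.08  2.11 -0.    0.95  0.65]
bar x,yaw,zc [-1.37999e+02 -2.10000e-02  2.46190e+01] res 0.4 14694
 yends [-66.1  61.4]
```

Emit:
{"api": "carry_out", "payload": {"moves": [0,0,0,0,0,0.1,-1,0,0,0,0,0,0.1,-1,0,0,0,0,0,0,-1]}}

```text
time: 6.72
position: [0.4518, -0.1328, 0.0195]
tool_rot: [0.0, 0.981, 0.196, 0.0]
wrist_force: [-0.3, 1.4, 3.9]
finger_gap: -0.0002
grasp_force: 2.2
```

Emit:
{"api": "carry_out", "payload": {"moves": [0,0,0,0,0,0.1,-1,0,0,0,0,0,0,-1]}}

```text
time: 6.98
position: [0.4524, -0.1326, 0.0194]
tool_rot: [0.0, 0.981, 0.196, 0.001]
wrist_force: [-2.1, 3.9, 11.5]
finger_gap: 0.0002
grasp_force: 5.8
```

Emit:
{"api": "carry_out", "payload": {"moves": [0,0,0,0,0,0.1,-1,0,0,0,0,0,0,-1]}}

```text
time: 7.22
position: [0.4529, -0.1325, 0.0193]
tool_rot: [-0.0, 0.981, 0.196, 0.001]
wrist_force: [-3.1, 7.2, 18.7]
finger_gap: 0.0001
grasp_force: 9.1
```

Contact is at TCP z 19.4 mm, about 7 N per mm. First trial stroke.

Emit:
{"api": "carry_out", "payload": {"moves": [0,0,0,0.2,0,0,-1,0,0,0,0.5,0,0,-1,0,0,0,0.7,0,0,-1,0,0,0,0.7,0,0,-1,0,0,0,0.5,0,0,-1,0,0,0,0.2,0,0,-1,0,0,0,0,0,0,-1]}}

```text
time: 8.1
position: [0.4794, -0.1221, 0.0193]
tool_rot: [0.001, 0.981, 0.196, 0.002]
wrist_force: [-1.8, 4.5, 15.4]
finger_gap: -0.0003
grasp_force: 7.4
```

```bash
python3 -c "
from h import *
state();bar(-165,-80)"
```

```text
t 8.1 tcp jig mm [-117.2   -2.5   19.3] yaw 22.62 z [ 0.004 -0.    -1.   ] F [-1.8  4.5 15.4] q [-0.48  0.14  2.06  0.    0.94  0.7 ]
bar x,yaw,zc [-1.23077e+02 -2.10000e-02  2.46110e+01] res 0.41 13656
 yends [-67.   61.2]
```

Emit:
{"api": "carry_out", "payload": {"moves": [0,0,0,0,0,-0.6,-1,0,0,0,-1.65,0,0,-1,0,0,0,0,0,0.3,-1,0,0,0,0,0,0.3,-1,0,0,0,0,0,0,-1,0,0,0,0.2,0,0,-1,0,0,0,0.5,0,0,-1,0,0,0,0.7,0,0,-1,0,0,0,0.7,0,0,-1,0,0,0,0.7,0,0,-1,0,0,0,0.4,0,0,-1,0,0,0,0.2,0,0,-1,0,0,0,0,0,0,-1]}}

```text
time: 9.78
position: [0.4953, -0.1148, 0.0193]
tool_rot: [-0.0, 0.981, 0.196, 0.002]
wrist_force: [-2.4, 7.0, 17.4]
finger_gap: -0.0002
grasp_force: 9.1
```

```bash
python3 -c "
from h import *
state();bar(-140,-60)"
```

```text
t 9.78 tcp jig mm [-99.7  -1.9  19.3] yaw 22.58 z [ 0.003  0.001 -1.   ] F [-2.4  7.  17.4] q [-0.45  0.17  2.02  0.    0.95  0.72]
bar x,yaw,zc [-1.0484e+02 -2.1000e-02  2.4593e+01] res 0.41 13811
 yends [-67.3  60.9]
```

Emit:
{"api": "carry_out", "payload": {"moves": [0,0,0,0,0,-0.6,-1,0,0,0,-1.6,0,0,-1,0,0,0,0,0,0.3,-1,0,0,0,0,0,0.3,-1,0,0,0,0.2,0,0,-1,0,0,0,0.5,0,0,-1,0,0,0,0.7,0,0,-1,0,0,0,0.7,0,0,-1,0,0,0,0.7,0,0,-1,0,0,0,0.4,0,0,-1,0,0,0,0.2,0,0,-1,0,0,0,0,0,0,-1]}}

```text
time: 11.32
position: [0.5119, -0.1079, 0.0193]
tool_rot: [-0.0, 0.981, 0.196, 0.002]
wrist_force: [-2.5, 6.7, 18.0]
finger_gap: -0.0003
grasp_force: 9.0
```

Emit:
{"api": "carry_out", "payload": {"moves": [0,0,0,0,0,-0.6,-1,0,0,0,-1.6,0,0,-1,0,0,0,0,0,0.3,-1,0,0,0,0,0,0.3,-1,0,0,0,0.2,0,0,-1,0,0,0,0.5,0,0,-1,0,0,0,0.7,0,0,-1,0,0,0,0.7,0,0,-1,0,0,0,0.7,0,0,-1,0,0,0,0.4,0,0,-1,0,0,0,0.2,0,0,-1,0,0,0,0,0,0,-1]}}

```text
time: 12.82
position: [0.5286, -0.101, 0.0194]
tool_rot: [-0.0, 0.981, 0.196, 0.002]
wrist_force: [-2.3, 6.2, 17.2]
finger_gap: 0.0001
grasp_force: 8.7
```

```bash
python3 -c "
from h import *
state();bar(-100,-20)"
```

```text
t 12.82 tcp jig mm [-63.6  -1.9  19.4] yaw 22.58 z [ 0.003  0.001 -1.   ] F [-2.3  6.2 17.2] q [-0.4   0.23  1.95  0.    0.96  0.77]
bar x,yaw,zc [-6.8086e+01 -2.2000e-02  2.4605e+01] res 0.41 13713
 yends [-68.1  60. ]
```

Emit:
{"api": "carry_out", "payload": {"moves": [0,0,0,0,0,-0.6,-1,0,0,0,-1.0,0,0,-1,0,0,0,0,0,0.3,-1,0,0,0,0,0,0.3,-1,0,0,0,0.2,0,0,-1,0,0,0,0.6,0,0,-1,0,0,0,0.6,0,0,-1,0,0,0,0.4,0,0,-1,0,0,0,0.2,0,0,-1,0,0,0,0,0,0,-1]}}

```text
time: 14.12
position: [0.5376, -0.097, 0.0194]
tool_rot: [-0.0, 0.981, 0.196, 0.002]
wrist_force: [-3.0, 6.0, 18.2]
finger_gap: 0.0001
grasp_force: 9.0
```

```bash
python3 -c "
from h import *
state();bar(-100,-10)"
```

```text
t 14.12 tcp jig mm [-53.8  -1.7  19.4] yaw 22.58 z [ 0.003  0.001 -1.   ] F [-3.   6.  18.2] q [-0.39  0.25  1.93  0.    0.97  0.79]
bar x,yaw,zc [-5.7111e+01 -2.2000e-02  2.4598e+01] res 0.4 13824
 yends [-68.3  59.8]
```

Emit:
{"api": "carry_out", "payload": {"moves": [0,0,0,0,0,-0.6,-1,0,0,0,-1.4,0,0,-1,0,0,0,0,0,0.3,-1,0,0,0,0,0,0.35,-1,0,0,0,0.2,0,0,-1,0,0,0,0.3,0,-0.03,-1,0,0,0,0.4,0,-0.08,-1,0,0,0,0.4,0,-0.06,-1,0,0,0,0.5,0,-0.05,-1,0,0,0,0.5,0,-0.03,-1,0,0,0,0.5,0,0,-1,0,0,0,0.4,0,0,-1,0,0,0,0.2,0,0,-1,0,0,0,0,0,0,-1]}}

```text
time: 15.92
position: [0.5566, -0.0893, 0.0218]
tool_rot: [-0.0, 0.981, 0.196, 0.002]
wrist_force: [-0.6, 6.0, 17.1]
finger_gap: 0.0002
grasp_force: 8.9
```

```bash
python3 -c "
from h import *
state();bar(-100,10)"
```

```text
t 15.93 tcp jig mm [-33.3  -1.9  21.8] yaw 22.58 z [ 0.004  0.001 -1.   ] F [-0.6  6.  17.1] q [-0.36  0.28  1.88  0.    0.98  0.81]
bar x,yaw,zc [-3.9403e+01 -1.6000e-02  2.7089e+01] res 0.41 13446
 yends [-68.6  59.5]
```

Emit:
{"api": "carry_out", "payload": {"moves": [0,0,0,0,0,-0.6,-1,0,0,0,-1.65,0,0,-1,0,0,0,0,0,0.3,-1,0,0,0,0,0,0.3,-1,0,0,0,0.2,0,0,-1,0,0,0,0.5,0,0,-1,0,0,0,0.7,0,0,-1,0,0,0,0.7,0,0,-1,0,0,0,0.7,0,0,-1,0,0,0,0.4,0,0,-1,0,0,0,0.2,0,0,-1,0,0,0,0,0,0,-1]}}

```text
time: 17.48
position: [0.5726, -0.0823, 0.0219]
tool_rot: [-0.0, 0.981, 0.196, 0.002]
wrist_force: [-1.4, 7.3, 18.0]
finger_gap: -0.0001
grasp_force: 9.3
```

```bash
python3 -c "
from h import *
state();bar(-80,14)"
```

```text
t 17.48 tcp jig mm [-15.8  -1.6  21.9] yaw 22.58 z [ 0.004  0.002 -1.   ] F [-1.4  7.3 18. ] q [-0.34  0.31  1.84  0.    0.99  0.83]
bar x,yaw,zc [-2.0664e+01 -1.0000e-02  2.7129e+01] res 0.41 13617
 yends [-68.8  59.1]
```

Emit:
{"api": "carry_out", "payload": {"moves": [0,0,0,0,0,-0.6,-1,0,0,0,-1.55,0,0,-1,0,0,0,0,0,0.3,-1,0,0,0,0,0,0.3,-1,0,0,0,0.3,0,0,-1,0,0,0,0.5,0,0,-1,0,0,0,0.6,0,0,-1,0,0,0,0.6,0,0.03,-1,0,0,0,0.6,0,0.07,-1,0,0,0,0.5,0,0.08,-1,0,0,0,0.4,0,0.06,-1,0,0,0,0.2,0,0.02,-1,0,0,0,0,0,0,-1,0,0,0,0,0,0,-1]}}

```text
time: 19.27
position: [0.5924, -0.0741, 0.0192]
tool_rot: [-0.0, 0.981, 0.196, 0.002]
wrist_force: [-1.2, 6.5, 17.5]
finger_gap: 0.0
grasp_force: 8.4
```

```bash
python3 -c "
from h import *
state();bar(-80,20)"
```

```text
t 19.27 tcp jig mm [ 5.7 -1.6 19.2] yaw 22.57 z [ 0.004  0.001 -1.   ] F [-1.2  6.5 17.5] q [-0.32  0.35  1.8   0.    0.99  0.86]
bar x,yaw,zc [-1.938e+00 -5.000e-03  2.458e+01] res 0.44 10762
 yends [-69.2  58.8]
```

Emit:
{"api": "carry_out", "payload": {"moves": [0,0,0,0,0,-0.6,-1,0,0,0,-1.3,0,0,-1,0,0,0,0,0,0.3,-1,0,0,0,0,0,0.3,-1,0,0,0,0.2,0,0,-1,0,0,0,0.3,0,0,-1,0,0,0,0.3,0,0,-1,0,0,0,0.2,0,0,-1,0,0,0,0.2,0,0,-1,0,0,0,0,0,0,-1]}}

```text
time: 20.58
position: [0.5882, -0.077, 0.0192]
tool_rot: [0.001, 0.981, 0.196, -0.002]
wrist_force: [-15.1, -2.5, 25.9]
finger_gap: -0.0001
grasp_force: 13.1
```

```bash
python3 -c "
from h import *
state();bar(-80,20)"
```

```text
t 20.57 tcp jig mm [ 0.7 -2.7 19.2] yaw 22.65 z [-0.004 -0.002 -1.   ] F [-15.1  -2.5  25.9] q [-0.32  0.35  1.8  -0.    1.    0.86]
bar x,yaw,zc [-6.8900e-01 -2.0000e-03  2.4573e+01] res 0.43 10841
 yends [-69.2  58.6]
```

The bar is against the fence (15 N resistance, yaw -0.002). Next I'll lift away, then measure the arm angle.

Emit:
{"api": "carry_out", "payload": {"moves": [0,0,0,0,0,-0.6,-1,0,0,0,0,0,-2.0,-1,0,0,0,-2,-1,-5,-1,0,0,0,-3,-2,-5,-1,0,0,0,-3,-2,-5,-1,0,0,0,0,-1,-3.5,-1,0,0,0,0,0,0,-1]}}

```text
time: 21.5
position: [0.4938, -0.0507, 0.2314]
tool_rot: [0.002, 0.981, 0.196, 0.003]
wrist_force: [0.8, -0.1, -0.6]
finger_gap: 0.0001
grasp_force: 0.0
```

```bash
python3 - <<'E'
from h import *
state(); bar(-60,20)
def arm(P,t):
    m=(abs(P[:,0])<14)&(P[:,1]>20)&(P[:,1]<150)&(P[:,2]>95)&(P[:,2]<225); Q=P[m]
    if len(Q)<5: print(t,len(Q)); return
    x=Q[:,0].mean(); print(t,len(Q),'xrange',np.percentile(Q[:,0],[3,97]).round(1),'theta med',np.median(np.arctan2(Q[:,2]-62,150-Q[:,1])).round(3),np.percentile(Q,[2,98],axis=0).round(0).tolist())
for n in('scene','side'):
    p,d=read_camera(n); arm(J(world(n,d).reshape(-1,3)),n)
W,p,d=wcloud(); P=W.reshape(-1,3); arm(J(P[~np.isnan(P[:,0])]),'wrist')
E
```

```text
t 21.5 tcp jig mm [-76.4  57.9 231.4] yaw 22.66 z [ 0.007 -0.002 -1.   ] F [ 0.8 -0.1 -0.6] q [-0.33 -0.16  1.92  0.    1.37  0.84]
bar x,yaw,zc [-6.4700e-01 -2.0000e-03  2.4596e+01] res 0.51 3261
 yends [-69.3  58.3]
scene 154 xrange [-5.3  8.7] theta med 1.313 [[-6.0, 105.0, 99.0], [9.0, 144.0, 206.0]]
side 156 xrange [-9.3  5.8] theta med 1.377 [[-10.0, 113.0, 99.0], [6.0, 149.0, 206.0]]
wrist 746 xrange [-8.   7.1] theta med 1.277 [[-8.0, 102.0, 188.0], [7.0, 114.0, 208.0]]
```

Emit:
{"api": "carry_out", "payload": {"moves": [0,0,0,0,-4.9,0,-1,0,0,0,0,-4.9,0,-1,0,0,0,3.75,0,0,-1,0,0,0,3.75,0,0,-1,0,0,0,0,0,-1.0,-1,0,0,0,0,0,4.0,-1,0,0,0,0,0,4.0,-1,0,0,0,0,0,0,-1,0,0,0,0,0,0,-1]}}

```text
time: 22.82
position: [0.5244, 0.0684, 0.1587]
tool_rot: [0.0, 0.981, 0.196, 0.001]
wrist_force: [0.2, 0.6, 1.1]
finger_gap: 0.0001
grasp_force: 0.0
```

```bash
python3 - <<'E'
from h import *
s=state(); y,z=J(s['position'])[0,1:]
th=np.arange(1.35,-.001,-.0964); th=np.r_[np.linspace(1.35,0,16)]
Cy=150-125*np.cos(th)+5*np.sin(th)+11; Cz=62+125*np.sin(th)+5*np.cos(th)-30.6
for t,a,b in zip(th,Cy,Cz): print(round(t,2),a.round(1),b.round(1),'dtooly cm',round((y-a)/10,2),'dtoolz',round((z-b)/10,2)); y,z=a,b
E
```

```text
t 22.82 tcp jig mm [ -2.4 156.1 158.7] yaw 22.6 z [ 0.001 -0.    -1.   ] F [0.2 0.6 1.1] q [-0.08  0.    1.9  -0.    1.23  1.09]
1.35 138.5 154.5 dtooly cm 1.76 dtoolz 0.42
1.26 127.5 151.9 dtooly cm 1.1 dtoolz 0.25
1.17 116.8 148.4 dtooly cm 1.07 dtoolz 0.35
1.08 106.5 144.0 dtooly cm 1.03 dtoolz 0.44
0.99 96.6 138.6 dtooly cm 0.99 dtoolz 0.54
0.9 87.2 132.4 dtooly cm 0.94 dtoolz 0.62
0.81 78.4 125.4 dtooly cm 0.88 dtoolz 0.7
0.72 70.3 117.6 dtooly cm 0.81 dtoolz 0.78
0.63 62.9 109.1 dtooly cm 0.74 dtoolz 0.85
0.54 56.4 100.0 dtooly cm 0.66 dtoolz 0.91
0.45 50.6 90.3 dtooly cm 0.57 dtoolz 0.97
0.36 45.8 80.1 dtooly cm 0.48 dtoolz 1.02
0.27 41.9 69.6 dtooly cm 0.39 dtoolz 1.06
0.18 38.9 58.7 dtooly cm 0.29 dtoolz 1.09
0.09 37.0 47.6 dtooly cm 0.2 dtoolz 1.11
0.0 36.0 36.4 dtooly cm 0.1 dtoolz 1.12
```

Emit:
{"api": "carry_out", "payload": {"moves": [0,0,0,0.1,1.76,0.42,-1,0,0,0,0,1.1,0.25,-1,0,0,0,0,1.07,0.35,-1,0,0,0,0,1.03,0.44,-1,0,0,0,0,0.99,0.54,-1,0,0,0,0,0.94,0.62,-1,0,0,0,0,0.88,0.7,-1,0,0,0,0,0.81,0.78,-1,0,0,0,0,0.74,0.85,-1,0,0,0,0,0.66,0.91,-1,0,0,0,0,0.57,0.97,-1,0,0,0,0,0.48,1.02,-1,0,0,0,0,0.39,1.06,-1,0,0,0,0,0,0,-1]}}

```text
time: 24.58
position: [0.5678, -0.0361, 0.0667]
tool_rot: [-0.001, 0.981, 0.196, -0.001]
wrist_force: [-0.3, -0.5, 0.0]
finger_gap: 0.0
grasp_force: 0.0
```

```bash
python3 - <<'E'
from h import *
state(); bar(-60,20)
for n in('scene','side'):
    p,d=read_camera(n); P=J(world(n,d).reshape(-1,3)); Q=P[(abs(P[:,0])<12)&(P[:,1]<95)&(P[:,1]>-40)&(P[:,2]>58)&(P[:,2]<105)]; print(n,len(Q),np.percentile(Q,[3,50,97],axis=0).round(0).tolist() if len(Q) else '')
    x,y=proj(n,[.5866,-.0748,.07]).astype(int); cv2.imwrite(f'pics/{n}5.png',cv2.resize(p[y-60:y+60,x-80:x+80,::-1],(800,600),interpolation=cv2.INTER_CUBIC))
E
```

```text
t 24.57 tcp jig mm [-2.5 42.9 66.7] yaw 22.6 z [-0.003  0.001 -1.   ] F [-0.3 -0.5  0. ] q [-0.26  0.22  1.85  0.    1.07  0.91]
bar x,yaw,zc [-9.6200e-01 -2.0000e-03  2.4608e+01] res 0.45 6811
 yends [-69.   58.1]
scene 184 [[-8.0, 9.0, 77.0], [4.0, 48.0, 89.0], [8.0, 92.0, 103.0]]
side 74 [[-10.0, 23.0, 78.0], [-3.0, 67.0, 86.0], [7.0, 93.0, 104.0]]
```

View pics/scene5.png

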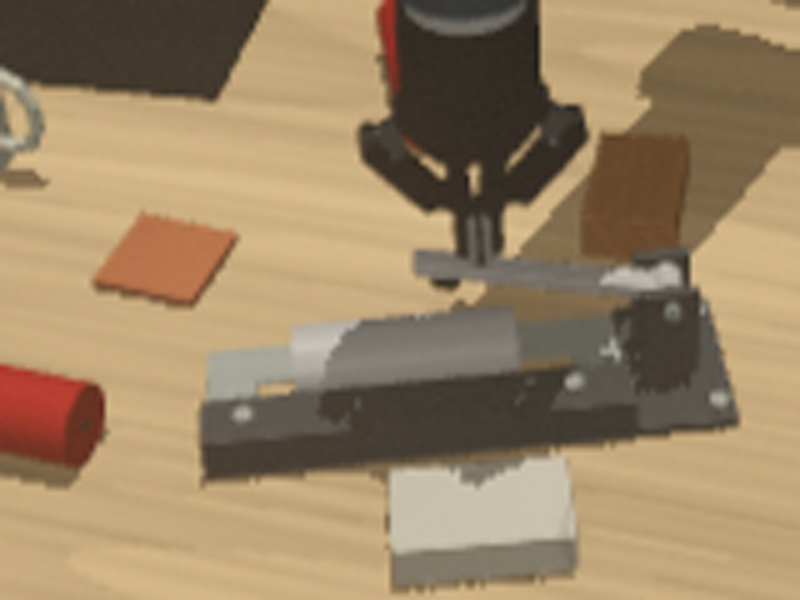

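The crop shows the arm following at about (520,270), its pad at (443,283) above the bar, and the fingertip on its upper face at (478,258). I'll continue down.

Emit:
{"api": "carry_out", "payload": {"moves": [0,0,0,0,0.29,1.0,-1,0,0,0,0,0.2,0.9,-1,0,0,0,0,0.1,0.6,-1,0,0,0,0,0,0.3,-1,0,0,0,0,0,0.1,-1,0,0,0,0,0,0.1,-1,0,0,0,0,0,0,-1]}}

```text
time: 25.6
position: [0.571, -0.0416, 0.0382]
tool_rot: [-0.0, 0.981, 0.196, 0.0]
wrist_force: [-0.3, 0.9, -0.3]
finger_gap: -0.0003
grasp_force: 0.0
```

Emit:
{"api": "carry_out", "payload": {"moves": [0,0,0,0,0,0.1,-1,0,0,0,0,0,0,-1]}}

```text
time: 25.85
position: [0.571, -0.0417, 0.0372]
tool_rot: [0.0, 0.981, 0.196, 0.0]
wrist_force: [0.4, 0.2, 0.3]
finger_gap: 0.0003
grasp_force: 0.1
```

Emit:
{"api": "carry_out", "payload": {"moves": [0,0,0,0,0,0.1,-1,0,0,0,0,0,0.1,-1,0,0,0,0,0,0,-1]}}

```text
time: 26.22
position: [0.5711, -0.0417, 0.0365]
tool_rot: [-0.0, 0.981, 0.196, -0.0]
wrist_force: [-4.1, 0.8, 10.3]
finger_gap: -0.0001
grasp_force: 4.6
```

Emit:
{"api": "carry_out", "payload": {"moves": [0,0,0,0,0,0.1,-1,0,0,0,0,0,0,-1]}}

```text
time: 26.48
position: [0.5712, -0.0417, 0.0364]
tool_rot: [-0.0, 0.981, 0.196, -0.0]
wrist_force: [-7.2, 2.3, 15.4]
finger_gap: 0.0
grasp_force: 7.7
```

Firm contact at exactly the expected level height. I'll let go and retreat.

Emit:
{"api": "carry_out", "payload": {"moves": [0,0,0,0,0,-0.3,-1,0,0,0,0,0,-2,-1,0,0,0,0,0,-5,-1,0,0,0,-2,0,-5,-1,0,0,0,-4,0,-5,-1,0,0,0,-4,0,-2,-1,0,0,0,0,0,0,-1,0,0,0,0,0,0,-1]}}

```text
time: 27.48
position: [0.4797, -0.0796, 0.2261]
tool_rot: [-0.0, 0.981, 0.196, 0.0]
wrist_force: [-0.2, -0.7, -0.5]
finger_gap: 0.0003
grasp_force: 0.0
```

```bash
python3 - <<'E'
from h import *
state()
W,p,d=wcloud(); P=W.reshape(-1,3); P=J(P[~np.isnan(P[:,0])])
a=(abs(P[:,0])<7)&(P[:,1]>5)&(P[:,1]<100)&(P[:,2]>58)&(P[:,2]<90); print('arm top slope',np.polyfit(P[a,1]-5,P[a,2],1).round(3),a.sum())
from scipy.optimize import least_squares
m=(P[:,2]>20)&(P[:,2]<53)&(P[:,0]>-30)&(P[:,0]<18)&(P[:,1]>-64)&(P[:,1]<50)&((P[:,1]<-5)|(P[:,0]<-10)); Q=P[m]
r=least_squares(lambda x:np.hypot(Q[:,0]-x[0]+x[1]*Q[:,1],Q[:,2]-x[2])-25,[0,0,25],loss='soft_l1'); print('bar',r.x.round(3))
f=(abs(P[:,2]-30)<2.5)&(P[:,0]>22)&(P[:,0]<64)
for y in(-110,-90,-75): k=f&(abs(P[:,1]-y)<6); print('fence edge y',y,k.sum(),np.percentile(P[k,0],[2]) if k.sum() else '')
p=read_camera('scene')[0]; x,y=proj('scene',[.5866,-.0748,.07]).astype(int); cv2.imwrite('pics/f.png',cv2.resize(p[y-75:y+75,x-100:x+100,::-1],(800,600),interpolation=cv2.INTER_CUBIC))
E
```

```text
t 27.48 tcp jig mm [-100.6   36.6  226.1] yaw 22.61 z [ 0.  0. -1.] F [-0.2 -0.7 -0.5] q [-0.4  -0.17  1.94  0.    1.37  0.78]
arm top slope [1.0000e-03 6.6582e+01] 1406
bar [-5.8800e-01 -3.0000e-03  2.4619e+01]
fence edge y -110 372 [24.88103924]
fence edge y -90 405 [24.90187068]
fence edge y -75 394 [24.95144788]
```

View pics/f.png

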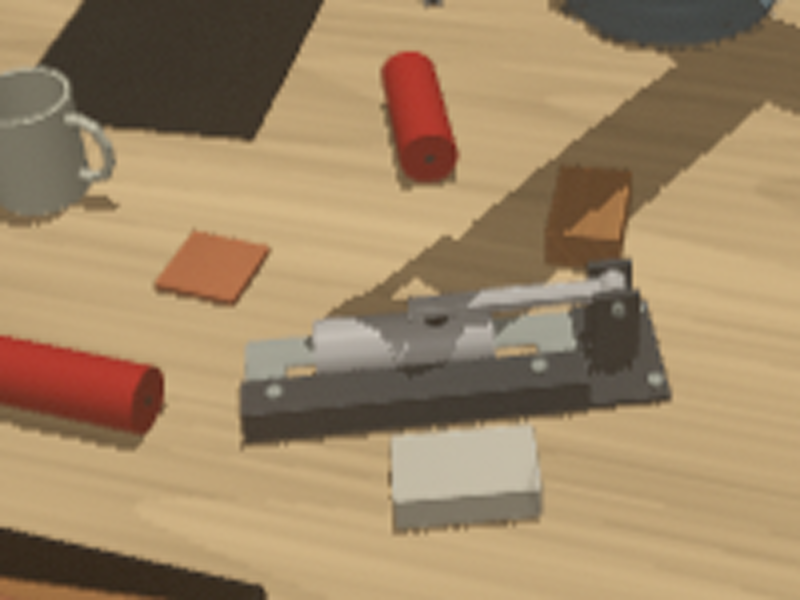

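The bar sits in the slot at (400,345), the arm is level with its pad on the bar at (437,320), and the bystanders near the jig (tile, block, marble sample) look undisturbed. Handing in.

```bash
python3 -c "
from rig import *
print(hand_in())"
```

```text
the job is handed in; nothing more can be done
None
```

The bar was rolled over the sill into the slot and sits against the fence (yaw about 0.003 rad). The hold-down arm is level with its pad on the bar, and I handed the job in at about 27.5 s with the robot clear.

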